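# Twist the top cup off the stack and put it on the balance

### The job

Two weighing cups are nested and locked together in a round holder on the bench. Twist the top one free while you lift it off, leaving the cup under it in the holder, and set it down upright in the middle of the balance's round pan without dropping it. Leave the third cup, which stands alone on the bench, where it is.

Things in the scene. Friction and masses are not known exactly. Their poses are not given: they have to be found in the camera images.
- top_cup: Top one of two nested white cups, 60 g. Origin: centre of underside, z up. Straight wall, 56 mm diameter, 46 to 90 mm (rim) above origin; grip it across own x. Own +y/-y sides: two lugs and, at the rim, hooked clips (out to 37 mm, 82 to 101 mm up). Lugs sit under the lower cup's clips, 2.5 mm play: turned 24 degrees or more either way (45 is good, it turns easily) it lifts off; straight up it pulls the lower cup along.
- lower_cup: Same cup, nested under the top one, underside 44 mm lower. Stands in a fixed grey round holder (90 mm wide, 52 mm high), 6 mm above the bench. Teeth on the holder keep it from turning; nothing holds it down. Its clips reach 57 mm above the top cup's underside: fingertips 60 mm or more above that underside pass over them.
- spare_cup: Same cup (56 mm wide, 76 mm over the clips, 101 mm high), standing alone on the bench between holder and balance. Not to be used or moved. Origin: centre of its underside, z up.
- pan (a point): Centre of the top face of the balance's flat round steel pan, 92 mm in diameter, 48 mm above the bench; z up. The balance is a low white fixed case (150 x 120 mm, top at 38 mm), a dark display in front of the pan. It stands right or left of the cup holder.

How it is judged:
By the outcome, as a careful person would: the job done as asked, in the order asked, and still so for the second after the job is handed in, with the robot touching nothing.
It also fails if it takes over 40 s, if anything falls off the work surface, if the arm or the gripper's body presses on something with over 40 N, if the wrist force passes 120 N, or if a joint passes its speed limit or range.

### The arm

A 7-joint arm with a two-finger parallel gripper is mounted at the origin on a cart in front of the work surface, level with it; the furniture and walls round the work are solid. World frame = base frame: x ahead of the robot, y to its left, z up, the work surface at z = 0. Lengths are in mm, angles in degrees, forces in N, time in s.
With the tool pointing down it reaches from about 400 to 925 mm from the base axis. Payload 5.6 kg.
Tool frame: the origin (TCP) lies at the very end of the fingers, on their centre line; the grasp point (between the pads) lies robot.grasp_offset behind it (robot.grasp_offset is the distance from the TCP to the grasp point, in mm); z points along the fingers, y is the line along which they close (so a half turn about z gives the same grasp; the last joint's range is limited). The gripper opens to 85 mm and grips with 20 to 120 N. Pads are 22 mm wide; open, the fingers measure 114 mm over their backs; the gripper's body (76 mm by 85 mm) begins 54 mm behind the grasp point. The pads swing forward as they close: fully open they stand 13 mm farther back than shut.
Start: joints at [-66.119, 26.786, -0.665, 91.828, 0.344, 61.387, -3.226], TCP at [288.489, 582.48, 231.29] pointing down, gripper open.
Joint ranges: [-144.91, 144.91], [-17.63, 115.5], [-89.93, 88.59], [15.96, 139.68], [-74.01, 254.01], [8.47, 105.57], [-167.45, 167.45]. Speed limits (degrees/s): [147.25, 147.25, 180, 180, 180, 180, 180].

### API

Orientations are given as a 3x3 rotation matrix whose columns are the frame's x, y, z axes.
In Python, from bench import robot, viewer gives the robot as it stands.
- The arm moves only by the tool move_arm, never from a script. Its argument "deltas" is a list of rows, each a list of 4 numbers: the shift along the tool's x, y, z in m, then the turn about the tool's z in degrees. In form: [[dx, dy, dz, spin], ...]. A call has 1 to 8 rows; each row is the pose to reach, as a shift and turn from the pose commanded when the call began, along the tool's axes at that moment; what a row does not reach only later rows make up. A row lasts 1/10 s, in which the tool goes at most 50 mm and 8.59 degrees, less where a joint would pass 70% of its speed; a pose out of reach is approached as far as the arm can. A call with a gripper value outside its range is refused whole. "fingers" is the opening, from 0 (shut) to 1 (fully open), set as the call begins (left out, the last holds). The fingers move at their own pace and stop on an object; "force" is the grip in N (left out, the last holds). Time passes only in rows, so rows that repeat a pose let the fingers close. It gives the time, the measured TCP pose, the force, the opening and the grip force at its end, in the units of the state.
- robot.get_state(): the state, without advancing time (a new reading comes with each control period).
- viewer.camera(name): name is "scene" or "top" or "wrist"; returns a dict with "pixels" (384x512x3 uint8, blue, green, red), "range_z" (384x512 float32, mm along the optical axis (not along the pixel's ray), 0 where there is no reading), "vfov" (degrees; the focal length in pixels is half the picture's height over the tangent of half this angle, whatever the lens; pixels are square), "cx", "cy" (the principal point, pixels), "k1" (the pictures are not rectified: a ray, as slopes to the right and down, at radius r is drawn at 1 + k1 r^2 times it, then the intrinsics apply), "world_from_camera" (4x4, takes a point from camera to world coordinates). Camera axes: x right, y up, looking along -z (the intrinsics and any distortion apply to the point x, -y, -z); pixel columns grow to the right and rows downward; lengths in mm; the calibration is good to about 2 mm. A picture is of the moment at which its call begins.
- robot.finish_job(): hands the job in; it is judged then, once.
The state is a dict: "time_s": time; "joint_positions": joint angles; "qd": joint speeds; "joint_torque": joint torques, N m; "ee_pos": TCP position; "orientation": TCP orientation; "ft_force": force on the tool from outside, world axes, zero at the start; "ft_torque": the same for the moment, N m; "gripper_width": finger opening in mm; "grip_force": force on a finger pad.
Only numpy, scipy, OpenCV 4.12 (cv2) and the standard library are available. Lean on these libraries where they do the work, as an engineer would, in place of code of your own. Each camera call takes 0.05 s, during which the arm holds its last target. There are 200 camera calls.

## Working session

There is one attempt and no reset: what is moved stays moved. The work goes in short steps, Python scripts to look and compute and a tool call to move; the robot and the scene stay as the last step left them, time stands still between calls to the robot, and variables do not carry over. Pictures are saved under pics/ and viewed, at most 10 in all, crops included, and the job is handed in when it is done.

Besides the shell and the picture viewer there is one more tool, called after "Emit:" as name(argument=value, ...), one argument or row to a line, values as JSON. move_arm: Moves the arm, as the interface text tells. Its arguments: {"type":"object","properties":{"deltas":{"type":"array"},"fingers":{"type":"number"},"force":{"type":"number"}},"required":["deltas"]}

```bash
mkdir -p pics; cat > h.py <<'E'
import numpy as np, cv2
from bench import robot, viewer
def cloud(c):
    h,w=c["range_z"].shape; f=h/2/np.tan(np.radians(c["vfov"]/2))
    K=np.array([[f,0,c["cx"]],[0,f,c["cy"]],[0,0,1.]])
    u,v=np.meshgrid(np.arange(w),np.arange(h))
    p=cv2.undistortPoints(np.stack([u,v],-1).reshape(-1,1,2).astype(float),K,np.array([c["k1"],0,0,0.])).reshape(h,w,2)
    z=c["range_z"].astype(float)
    P=np.stack([p[...,0]*z,-p[...,1]*z,-z,np.ones_like(z)],-1)@np.array(c["world_from_camera"]).T
    P=P[...,:3]; P[z==0]=np.nan
    return P
E
python3 - <<'E'
from h import *
s=robot.get_state(); print({k:np.round(v,2).tolist() for k,v in s.items()}, robot.grasp_offset)
for n in("scene","top"):
    c=viewer.camera(n); cv2.imwrite(f"pics/{n}0.png",c["pixels"]); P=cloud(c); np.savez(f"{n}0.npz",P=P,px=c["pixels"])
    print(n,np.nanmin(P,(0,1)),np.nanmax(P,(0,1)),c["world_from_camera"])
E
```

```text
{'time_s': 0.0, 'joint_positions': [-66.12, 26.84, -0.66, 91.88, 0.35, 61.38, -3.23], 'qd': [-0.02, 0.01, 0.15, 0.12, -0.01, 0.04, -0.05], 'joint_torque': [-0.0, -53.24, 0.02, -25.13, 0.01, 0.01, 0.0], 'ee_pos': [288.26, 581.95, 230.32], 'orientation': [[-0.9, 0.44, -0.0], [0.44, 0.9, -0.0], [-0.0, -0.0, -1.0]], 'ft_force': [0.36, -0.47, -0.46], 'ft_torque': [0.0, -0.01, -0.05], 'grip_force': 0.0, 'gripper_width': 85.43} 18.700000000000003
scene [-953.94091393 -491.1294863  -912.65955829] [657.97382342 691.65092713 495.07035089] [[-9.97867257e-01 -3.78103301e-02  5.32101116e-02  5.22056333e+02]
 [ 6.50830463e-02 -5.13689789e-01  8.55503944e-01  7.21897785e+02]
 [-5.01339557e-03  8.57142450e-01  5.15055032e-01  4.94552948e+02]
 [ 0.00000000e+00  0.00000000e+00  0.00000000e+00  1.00000000e+00]]
top [-364.46163636 -485.70000611 -921.0163457 ] [1014.49669399 1350.79847389  373.25774576] [[-1.66132483e-03  9.93931603e-01 -1.09987309e-01  4.04912402e+02]
 [-9.99997605e-01 -1.49453812e-03  1.59884061e-03  1.09929914e+01]
 [ 1.42475799e-03  1.09989702e-01  9.93931706e-01  9.23592974e+02]
 [ 0.00000000e+00  0.00000000e+00  0.00000000e+00  1.00000000e+00]]
```

View pics/scene0.png

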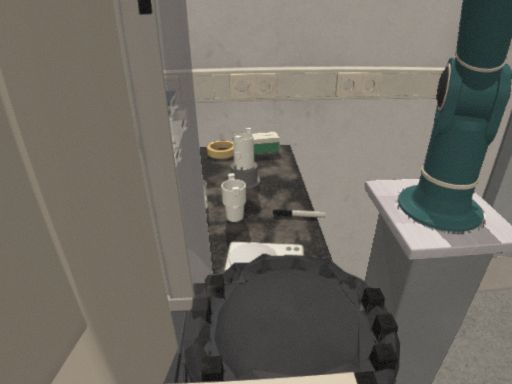

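View pics/top0.png

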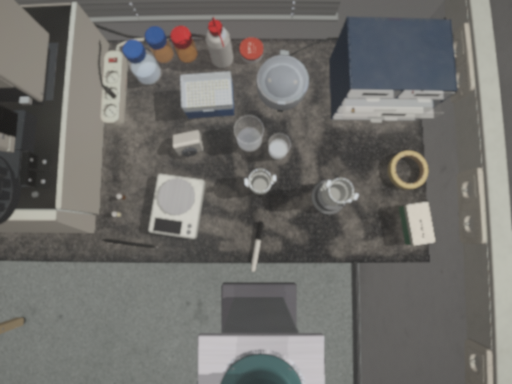

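The scene view shows the balance at (265,255), the spare cup at (234,200) and the nested cups at (245,155). In the top view, the pan is at (175,197), the spare cup at (262,180) and the nested cups with holder at about (335,193). There is furniture on the left at columns 0–100. I'll measure these next.

```bash
python3 - <<'E'
from h import *
d=np.load("top0.npz");P=d["P"]
for n,(u,v) in dict(pan=(175,197),spare=(262,180),nest=(342,190),hood1=(30,100),hood2=(80,120),hoodfr=(60,220),black=(5,190),cab=(390,50),bench=(220,220),mid=(130,215)).items(): print(n,np.round(P[v,u]))
np.set_printoptions(linewidth=250)
# height map of bench, 30mm cells (max z)
x,y,z=P.reshape(-1,3).T
for xs in range(280,800,30):
    print(xs,[int(np.nanmax(z[m])) if (m:=(x>=xs)&(x<xs+30)&(y>=ys)&(y<ys+30)).any() else -1 for ys in range(600,-420,-30)])
def seg(u0,u1,v0,v1,zlo,zhi):
    Q=P[v0:v1,u0:u1].reshape(-1,3); Q=Q[(Q[:,2]>zlo)&(Q[:,2]<zhi)]; return Q
Q=seg(145,210,170,240,44,54); 
print("pan",len(Q),cv2.minEnclosingCircle(Q[:,:2].astype(np.float32)),np.median(Q[:,2]))
for n,b in dict(sp=(240,285,160,200),ne=(308,365,170,220)).items():
    for zl in range(20,170,10):
        Q=seg(*b,zl,zl+10)
        if len(Q)>3: print(n,zl,len(Q),np.round(cv2.minEnclosingCircle(Q[:,:2].astype(np.float32))[0]),np.round(cv2.minEnclosingCircle(Q[:,:2].astype(np.float32))[1],1))
c=cv2.resize(d["px"][150:230,225:375],None,fx=5,fy=5,interpolation=cv2.INTER_CUBIC);cv2.imwrite("pics/c1.png",c)
E
```

```text
pan [495. 212.  44.]
spare [544.  -5.   2.]
nest [ 508. -196.   77.]
hood1 [674. 472. 242.]
hood2 [667. 420. 132.]
hoodfr [433. 429. 174.]
black [489. 505. 248.]
cab [ 799. -281.  202.]
bench [440. 104.  -1.]
mid [453. 340.  -4.]
280 [-1, -1, -1, -1, -1, -1, -1, -1, -1, -1, -1, -1, -1, -1, -1, -1, -1, -1, -1, -1, -1, -1, -1, -1, -1, -1, -1, -1, -1, -1, -1, -1, -1, -1]
310 [1, 1, 2, 2, 3, 2, 2, 2, 3, 3, 2, 3, 2, 2, 1, 1, 4, 2, 1, 2, 16, 2, 2, 2, 3, 2, 3, 2, 2, 2, 3, 2, 2, 3]
340 [2, 4, 3, 3, 3, 2, 3, 3, 3, 2, 3, 3, 3, 4, 3, 3, 4, 2, 3, 2, 16, 3, 3, 3, 3, 3, 3, 3, 3, 3, 4, 4, 3, 4]
370 [3, 3, 3, 3, 2, 2, 2, 9, 10, 12, 9, 10, 5, 3, 36, 39, 3, 2, 2, 2, 17, 11, 4, 2, 4, 3, 3, 2, 4, 4, 3, 3, 3, 56]
400 [117, 155, 188, 244, 189, 190, 178, 2, 2, 3, 2, 38, 44, 42, 41, 42, 4, 3, 3, 3, 16, 16, 3, 3, 2, 2, 3, 4, 3, 3, 3, 4, 4, 55]
430 [-1, -1, 186, 248, 261, 193, 193, 186, 36, 3, 3, 38, 42, 50, 50, 40, 3, 3, 2, 3, 14, 12, 2, 3, 3, 3, 5, 6, 3, 3, 2, 4, 3, 55]
460 [13, 12, 11, 249, 280, 192, 194, 194, 33, 4, 2, 35, 49, 50, 50, 50, 28, 2, 2, 2, 2, 2, 2, 4, 3, 57, 141, 153, 149, 3, 3, 3, 44, 57]
490
[... 1532 characters left out ...]
863281, 224.43917846679688), 69.7162857055664) 46.91001534959179
sp 20 19 [531.   2.] 19.9
sp 30 24 [530.   1.] 21.2
sp 40 86 [528.  -2.] 29.6
sp 50 35 [525.   2.] 31.1
sp 60 25 [529.   2.] 27.1
sp 70 26 [529.   2.] 27.2
sp 80 83 [526.   3.] 32.4
sp 90 37 [531.   2.] 36.7
sp 100 17 [531.   1.] 36.1
ne 20 17 [ 494. -158.] 31.6
ne 30 21 [ 491. -158.] 30.7
ne 40 86 [ 499. -177.] 37.8
ne 50 243 [ 499. -178.] 38.7
ne 60 60 [ 498. -177.] 37.9
ne 70 46 [ 497. -175.] 25.8
ne 80 49 [ 503. -171.] 29.3
ne 90 108 [ 499. -176.] 36.1
ne 100 79 [ 500. -178.] 37.3
ne 110 50 [ 499. -177.] 27.6
ne 120 51 [ 499. -177.] 27.5
ne 130 122 [ 499. -177.] 36.8
ne 140 34 [ 500. -177.] 37.2
ne 150 20 [ 500. -177.] 35.6
```

View pics/c1.png

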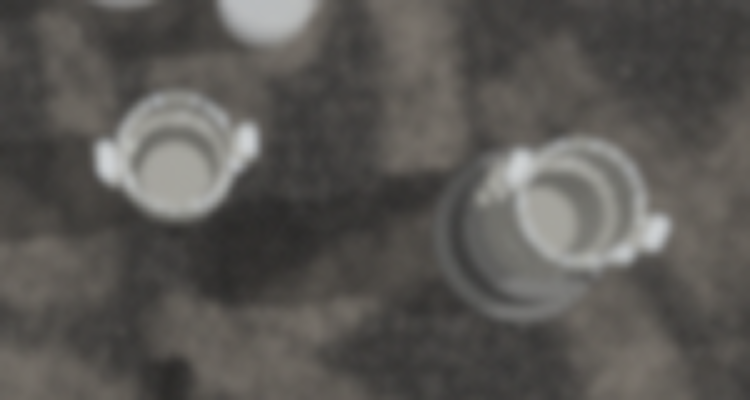

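The crop shows the top cup's clips at crop (519,165) and (655,233), and the spare cup at (177,155). The heights match the data given: rim at about 140, clips at about 151, pan at about 48.

```bash
cat > fit.py <<'E'
from h import *
from scipy.optimize import least_squares
def circ(p,r=None):
    c0=np.median(p,0)
    f=lambda a: np.hypot(*(p-a[:2]).T)-(a[2] if r is None else r)
    return least_squares(f,[*c0,40] if r is None else c0,loss="soft_l1",f_scale=1).x
E
python3 - <<'E'
from fit import *
d=np.load("top0.npz");P=d["P"]
Q=P[150:245,140:215]; m=((Q[...,2]>44)).astype(np.uint8)
m=cv2.morphologyEx(m,cv2.MORPH_OPEN,np.ones((5,5)))
n,l,st,ce=cv2.connectedComponentsWithStats(m); k=1+np.argmax(st[1:,4]); print(st[1:])
pts=Q[l==k][:,:2].astype(np.float32); h=cv2.convexHull(pts)[:,0]
print("pan mean",pts.mean(0),"enc",cv2.minEnclosingCircle(pts),"fit",circ(h), np.median(Q[l==k][:,2]))
R=P[165:225,300:370].reshape(-1,3)
w=R[(R[:,2]>108)&(R[:,2]<138)][:,:2]
print("wall hull",circ(cv2.convexHull(R[(R[:,2]>110)&(R[:,2]<128)][:,:2].astype(np.float32))[:,0]))
r=R[(R[:,2]>136)&(R[:,2]<142)][:,:2]; r=r[np.hypot(*(r-[499,-177]).T)<29.5]; print("rim",circ(r),len(r))
c=R[R[:,2]>144]; print(len(c)); o=c[:,:2]-[499.5,-177]
a=np.degrees(np.arctan2(o[:,1],o[:,0])); print(np.round(sorted(a)));print(np.round(np.hypot(*o.T)))
E
```

```text
[[ 18  29  37  36 872]]
pan mean [499.14868 208.62161] enc ((496.1991882324219, 209.58172607421875), 46.09164047241211) fit [496.25698237 209.34378299  45.19623389] 46.90257936784127
wall hull [ 498.98343051 -177.3028028    27.19752729]
rim [ 499.4743512  -177.81947829   26.86852624] 80
38
[-128. -124. -124. -122. -121. -120. -119. -116. -115. -114. -113. -112.
 -110. -108. -106. -105.   52.   53.   53.   56.   56.   57.   59.   60.
   60.   62.   63.   65.   65.   66.   68.   69.   69.   70.   72.   72.
   74.   75.]
[37. 36. 34. 32. 36. 35. 33. 31. 36. 34. 32. 30. 36. 35. 32. 31. 36. 34.
 32. 30. 33. 31. 33. 35. 31. 33. 36. 32. 34. 35. 31. 33. 35. 32. 34. 36.
 33. 36.]
```

Emit:
move_arm(
  deltas=[
    [0,0,-0.03,0],
    [-0.02,-0.034,-0.05,5],
    [-0.042,-0.067,-0.05,10],
    [-0.065,-0.1,-0.05,16],
    [-0.087,-0.135,-0.05,22],
    [-0.109,-0.17,-0.05,28],
    [-0.131,-0.205,-0.05,34],
    [-0.153,-0.24,-0.05,40],
  ],
  fingers=1,
  force=40,
)

```text
time_s: 0.9
ee_pos: [318.9, 297.6, 281.0]
orientation: [[-0.397, 0.918, -0.0], [0.918, 0.397, -0.0], [-0.0, -0.0, -1.0]]
ft_force: [0.9, -0.2, -0.4]
gripper_width: 85.3
grip_force: 0.0
```

```bash
cat > go.py <<'E'
import sys; from h import *
# go.py x y z yawY : shift in tool axes (m) to the target and spin that points tool y at yawY
x,y,z,yaw=map(float,sys.argv[1:5]); s=robot.get_state(); R=np.array(s["orientation"]); p=np.array(s["ee_pos"])
cur=np.degrees(np.arctan2(R[1,1],R[0,1])); sp=-(yaw-cur); sp=(sp+180)%360-180
print("pos",p.round(1),"yawY",cur.round(1),"tilt",R[:,2].round(3),"j",np.round(s["joint_positions"],0),"t",s["time_s"],"F",np.round(s["ft_force"],1),"w",s["gripper_width"],"g",s["grip_force"])
print("shift m",((R.T@(np.array([x,y,z])-p))/1000).round(4),"spin",sp.round(1))
E
python3 go.py 499.3 -177.4 210 -26.5
```

```text
pos [318.9 297.6 281. ] yawY 23.4 tilt [-0. -0. -1.] j [-57.   2.  10. 117.  -0.  61. -24.] t 0.9 F [ 0.9 -0.2 -0.4] w 85.27154844893256 g 0.0
shift m [-0.5076 -0.0231  0.0711] spin 49.9
```

Emit:
move_arm(
  deltas=[
    [-0.035,0.02,0,0],
    [-0.075,0.035,0,5],
    [-0.115,0.045,0,10],
    [-0.155,0.05,0,16],
    [-0.2,0.045,0,22],
    [-0.245,0.035,0.0,28],
    [-0.29,0.025,0.0,34],
    [-0.335,0.01,0.0,40],
  ],
)

```text
time_s: 1.7
ee_pos: [462.7, -5.0, 281.2]
orientation: [[0.285, 0.958, 0.0], [0.958, -0.285, 0.0], [0.0, 0.0, -1.0]]
ft_force: [0.0, -0.3, 0.4]
gripper_width: 85.5
grip_force: 0.0
```

```bash
python3 go.py 499.3 -177.4 210 -26.5
```

```text
pos [462.7  -5.  281.2] yawY -16.6 tilt [ 0.  0. -1.] j [-33.   5.  32. 115.  -3.  61. -17.] t 1.7 F [ 0.  -0.3  0.4] w 85.46438550762397 g 0.0
shift m [-0.1548  0.0842  0.0712] spin 9.9
```

Emit:
move_arm(
  deltas=[
    [-0.035,0.02,0,3],
    [-0.075,0.04,0.01,6],
    [-0.115,0.063,0.02,9.9],
    [-0.155,0.084,0.03,9.9],
    [-0.155,0.084,0.03,9.9],
    [-0.155,0.084,0.03,9.9],
  ],
)

```text
time_s: 2.3
ee_pos: [499.0, -176.7, 250.6]
orientation: [[0.445, 0.896, -0.002], [0.896, -0.445, -0.0], [-0.001, -0.002, -1.0]]
ft_force: [0.7, -0.3, -0.4]
gripper_width: 85.5
grip_force: 0.0
```

```bash
python3 - <<'E'
from fit import *
c=viewer.camera("wrist"); P=cloud(c); cv2.imwrite("pics/w1.png",c["pixels"])
R=P.reshape(-1,3); R=R[np.hypot(R[:,0]-499,R[:,1]+177)<60]
for lo,hi in((134,138),(137,142),(143,149),(149,155)):
    q=R[(R[:,2]>lo)&(R[:,2]<hi)]; print(lo,len(q), np.median(q,0).round(1) if len(q) else "")
r=R[(R[:,2]>136)&(R[:,2]<143)][:,:2]; r=r[np.hypot(*(r-[499,-177]).T)<30]
if len(r)>20: print("rim",circ(r),circ(r,26.5))
k=R[R[:,2]>144]
if len(k)>20:
    o=k[:,:2]-[499.3,-177.5]; a=o[:,1]>0; print(k[a].mean(0),k[~a].mean(0),np.degrees(np.arctan2(*(o[a].mean(0)-o[~a].mean(0))[::-1])))
E
python3 go.py 499.3 -177.4 112 -26.5
```

```text
134 289 [ 489.3 -200.   136.5]
137 620 [ 500.  -180.2  139.6]
143 23 [ 517.1 -144.6  145.7]
149 325 [ 510.7 -150.5  150.9]
rim [ 501.36100385 -176.64350533   26.6628273 ] [ 501.35531767 -176.65831559]
[ 480.92025951 -155.78873564  312.46040245] [ 543.29496703 -191.5187252   300.28452068] 150.1947034081273
pos [ 499.3 -175.3  250.8] yawY -26.3 tilt [-0.001  0.001 -1.   ] j [-17.  16.  40. 110. -12.  59.   1.] t 2.35 F [-0.4  0.8  0.2] w 85.07178538321367 g 0.0
shift m [-0.0019  0.0011  0.1388] spin 0.2
```

View pics/w1.png

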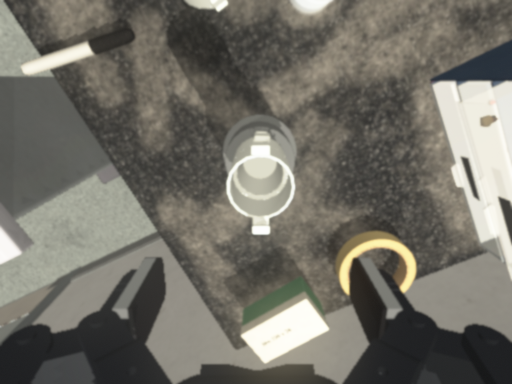

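The wrist view shows the clips at (260,152) and (261,225), in line with tool x. The cup is centred between the fingers at column ~260, so I'll descend with a small correction.

Emit:
move_arm(
  deltas=[
    [-0.001,0.001,0.03,0],
    [-0.001,0.001,0.06,0],
    [-0.001,0.001,0.09,0],
    [-0.001,0.001,0.11,0],
    [-0.001,0.001,0.125,0],
    [-0.001,0.001,0.138,0],
    [-0.001,0.001,0.138,0],
  ],
)

```text
time_s: 3.05
ee_pos: [499.5, -176.0, 112.2]
orientation: [[0.441, 0.897, -0.002], [0.897, -0.441, 0.001], [-0.0, -0.002, -1.0]]
ft_force: [-0.2, -0.4, -1.1]
gripper_width: 85.7
grip_force: 0.0
```

Emit:
move_arm(
  deltas=[
    [0,0,0,0],
    [0,0,0,0],
    [0,0,0,0],
    [0,0,0,0],
    [0,0,0,0],
    [0,0,0,0],
    [0,0,0,0],
    [0,0,0,0],
  ],
  fingers=0,
  force=35,
)

```text
time_s: 3.85
ee_pos: [500.9, -177.3, 114.4]
orientation: [[0.442, 0.897, 0.002], [0.897, -0.442, -0.0], [0.001, 0.002, -1.0]]
ft_force: [0.2, 0.4, 5.5]
gripper_width: 53.9
grip_force: 37.6
```

```bash
python3 go.py 499.3 -177.4 112 -26.5
```

```text
pos [ 500.9 -177.3  114.4] yawY -26.2 tilt [ 0.002 -0.    -1.   ] j [-11.  27.  34. 116. -22.  43.  10.] t 3.85 F [0.2 0.4 5.5] w 53.904957387787626 g 37.641361457062885
shift m [-0.0008 -0.0014  0.0023] spin 0.3
```

Emit:
move_arm(
  deltas=[
    [0,0,-0.001,-4],
    [0,0,-0.001,-10],
    [0,0,-0.001,-17],
    [0,0,-0.001,-24],
    [0,0,-0.001,-31],
    [0,0,-0.001,-38],
    [0,0,-0.001,-45],
    [0,0,-0.001,-46],
  ],
)

```text
time_s: 4.65
ee_pos: [500.2, -177.2, 114.5]
orientation: [[-0.339, 0.941, 0.001], [0.941, 0.339, 0.0], [-0.0, 0.001, -1.0]]
ft_force: [1.3, -0.3, 0.6]
gripper_width: 53.7
grip_force: 36.9
```

```bash
python3 go.py 500 -177.4 230 18.5; python3 - <<'E'
from fit import *
c=viewer.camera("wrist"); cv2.imwrite("pics/w2.png",c["pixels"])
E
```

```text
pos [ 500.2 -177.2  114.5] yawY 19.8 tilt [ 0.001  0.    -1.   ] j [ -2.  25.  23. 115. -14.  42.  49.] t 4.65 F [ 1.3 -0.3  0.6] w 53.68246631738234 g 36.93621991435066
shift m [-1.000e-04 -2.000e-04 -1.155e-01] spin 1.3
```

View pics/w2.png

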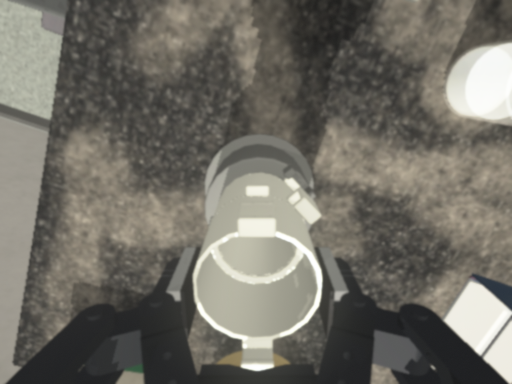

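The top cup has turned with the gripper: its clip is at (257,227), and the lower cup's clip stays diagonal at (303,205). Next I lift it.

Emit:
move_arm(
  deltas=[
    [0,0,-0.005,0],
    [0,0,-0.012,0],
    [0,0,-0.02,0],
    [0,0,-0.03,0],
    [0,0,-0.045,0],
    [0,0,-0.065,0],
    [0,0,-0.09,0],
    [0,0,-0.115,0],
  ],
)

```text
time_s: 5.5
ee_pos: [499.9, -177.0, 230.9]
orientation: [[-0.337, 0.941, 0.0], [0.941, 0.337, -0.0], [-0.0, 0.0, -1.0]]
ft_force: [0.3, 0.3, -1.1]
gripper_width: 53.9
grip_force: 37.0
```

```bash
python3 go.py 496.5 209.5 230 19; python3 - <<'E'
from fit import *
c=viewer.camera("scene"); P=cloud(c); cv2.imwrite("pics/s2.png",cv2.resize(c["pixels"][90:260,180:340],None,fx=4,fy=3.5))
c=viewer.camera("wrist"); cv2.imwrite("pics/w3.png",c["pixels"])
E
```

```text
pos [ 499.9 -177.   230.9] yawY 19.7 tilt [ 0. -0. -1.] j [ -6.  16.  26. 110.  -8.  56.  44.] t 5.5 F [ 0.3  0.3 -1.1] w 53.8784018073228 g 36.97810618788935
shift m [0.365  0.1272 0.0009] spin 0.7
```

View pics/s2.png

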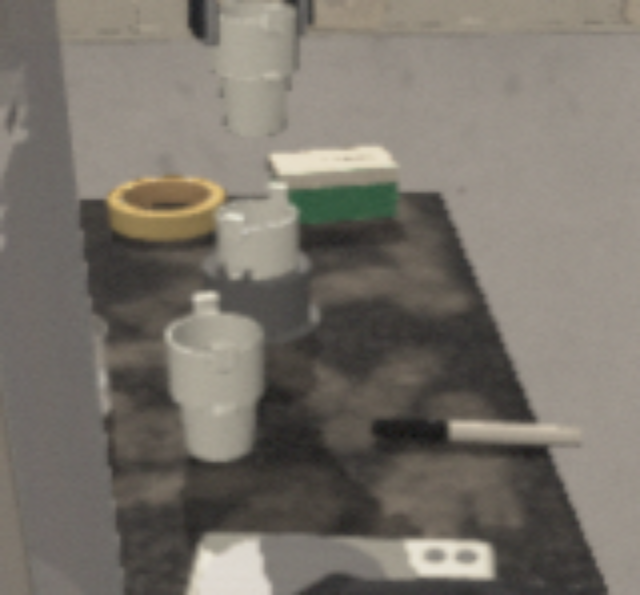

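The top cup is off and held at crop (255,70). The lower cup is still in the holder (255,250) and the spare cup has not moved. Carrying to the pan.

Emit:
move_arm(
  deltas=[
    [0.01,0.003,0,0],
    [0.03,0.01,0,0],
    [0.06,0.021,0,0],
    [0.095,0.033,0,0],
    [0.13,0.045,0,0],
    [0.165,0.057,0,0],
    [0.2,0.07,0,0],
    [0.235,0.082,0,0],
  ],
)

```text
time_s: 6.4
ee_pos: [496.4, 74.0, 228.2]
orientation: [[-0.339, 0.941, -0.002], [0.941, 0.339, -0.0], [0.0, -0.002, -1.0]]
ft_force: [0.3, 0.8, -0.7]
gripper_width: 53.6
grip_force: 37.1
```

Emit:
move_arm(
  deltas=[
    [0.035,0.012,0,0],
    [0.065,0.023,0,0],
    [0.09,0.031,0,0],
    [0.11,0.038,0,0],
    [0.122,0.043,0,0],
    [0.13,0.045,0,0],
    [0.13,0.045,0,0],
    [0.13,0.045,0,0],
  ],
)

```text
time_s: 7.2
ee_pos: [496.2, 208.3, 229.0]
orientation: [[-0.337, 0.942, -0.0], [0.942, 0.337, -0.001], [-0.001, -0.001, -1.0]]
ft_force: [0.2, -0.1, 0.2]
gripper_width: 53.9
grip_force: 37.1
```

```bash
python3 go.py 496.5 209.5 113 19; python3 - <<'E'
from fit import *
from collections import Counter
s=robot.get_state()
c=viewer.camera("wrist"); P=cloud(c); cv2.imwrite("pics/w4.png",c["pixels"])
m=(P[...,2]>44)&(P[...,2]<53)&(np.hypot(P[...,0]-496,P[...,1]-209)<52)
pts=P[m][:,:2].astype(np.float32); h=cv2.convexHull(pts)[:,0]; print(len(pts),np.median(P[m][:,2]),circ(h,46),circ(h))
# cup underside height from scene camera
c=viewer.camera("scene"); P=cloud(c); q=P[(np.hypot(P[...,0]-496,P[...,1]-209)<34)&(P[...,2]>60)]; print(len(q), q[:,2].min() if len(q) else "")
# top check: lower cup & spare
c=viewer.camera("top"); P=cloud(c).reshape(-1,3)
for n,a,z in(("spare",(528,2),101),("lower",(499,-177),107)):
    q=P[(np.hypot(P[:,0]-a[0],P[:,1]-a[1])<45)&(P[:,2]>20)]; print(n,np.percentile(q[:,2],98))
E
```

```text
pos [496.2 208.3 229. ] yawY 19.7 tilt [-0.    -0.001 -1.   ] j [-38.  16.  13. 108.  -4.  56.  -2.] t 7.2 F [ 0.2 -0.1  0.2] w 53.94705791902872 g 37.06094075285364
shift m [0.0011 0.0008 0.116 ] spin 0.7
5060 47.89751444163855 [497.13075301 209.14646912] [497.03910116 209.46876252  45.5184335 ]
4227 163.14586283909097
spare 100.95554402069038
lower 106.44207101253585
```

View pics/w4.png

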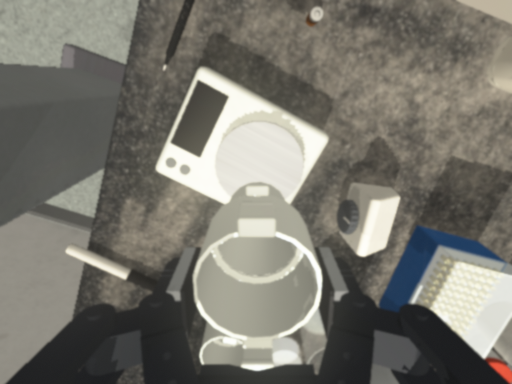

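The wrist view shows the pan at (260,160), and the cup held upright above it. The lower and spare cups have kept their heights. I'll lower quickly at first, then creep down to contact.

Emit:
move_arm(
  deltas=[
    [0.001,0.001,0.02,0],
    [0.001,0.001,0.045,0],
    [0.001,0.001,0.07,0],
    [0.001,0.001,0.09,0],
    [0.001,0.001,0.103,0],
    [0.001,0.001,0.109,0],
    [0.001,0.001,0.109,0],
    [0.001,0.001,0.109,0],
  ],
)

```text
time_s: 8.15
ee_pos: [497.5, 210.8, 121.1]
orientation: [[-0.338, 0.941, 0.001], [0.941, 0.338, 0.001], [0.0, 0.001, -1.0]]
ft_force: [0.4, -0.2, 0.1]
gripper_width: 54.0
grip_force: 37.1
```

Emit:
move_arm(
  deltas=[
    [0,0,0.001,0],
    [0,0,0.002,0],
    [0,0,0.003,0],
    [0,0,0.003,0],
    [0,0,0.003,0],
  ],
)

```text
time_s: 8.65
ee_pos: [496.9, 210.7, 117.4]
orientation: [[-0.338, 0.941, 0.0], [0.941, 0.338, 0.0], [0.0, 0.0, -1.0]]
ft_force: [1.1, 1.2, -1.2]
gripper_width: 53.7
grip_force: 37.1
```

```bash
python3 go.py 497 209.4 113 19;python3 - <<'E'
from fit import *
c=viewer.camera("scene"); P=cloud(c); q=P[(np.hypot(P[...,0]-496,P[...,1]-209)<34)&(P[...,2]>52)]; print(len(q), np.percentile(q[:,2],[0,1,5,99]) if len(q) else "")
c=viewer.camera("top"); P=cloud(c); q=P[(np.hypot(P[...,0]-496,P[...,1]-209)<40)&(P[...,2]>125)&(P[...,2]<152)]; print(np.percentile(q[:,2],[50,90,99]) if len(q) else "")
E
```

```text
pos [496.9 210.7 117.4] yawY 19.8 tilt [ 0.  0. -1.] j [-36.  25.  12. 113.  -7.  43.  -0.] t 8.65 F [ 1.1  1.2 -1.2] w 53.67482187651283 g 37.06251758616418
shift m [-0.0013 -0.0003  0.0044] spin 0.8
3114 [ 53.95776109  64.02491773  80.88320183 478.96020827]
[139.39157067 150.78195605 151.8990049 ]
```

Emit:
move_arm(
  deltas=[
    [0,0,0.001,0],
    [0,0,0.002,0],
    [0,0,0.003,0],
    [0,0,0.003,0],
    [0,0,0.003,0],
  ],
)

```text
time_s: 9.25
ee_pos: [496.8, 210.6, 114.2]
orientation: [[-0.338, 0.941, -0.0], [0.941, 0.338, -0.0], [-0.0, -0.0, -1.0]]
ft_force: [0.8, -0.1, 0.1]
gripper_width: 54.1
grip_force: 37.1
```

Emit:
move_arm(
  deltas=[
    [-0.001,0,0.001,0],
    [-0.001,0,0.001,0],
    [-0.001,0,0.001,0],
  ],
)

```text
time_s: 9.55
ee_pos: [497.2, 209.7, 113.3]
orientation: [[-0.338, 0.941, 0.0], [0.941, 0.338, -0.0], [-0.0, 0.0, -1.0]]
ft_force: [-0.6, 0.4, 0.3]
gripper_width: 53.8
grip_force: 37.1
```

Emit:
move_arm(
  deltas=[
    [0,0,0.001,0],
    [0,0,0.001,0],
    [0,0,0.001,0],
  ],
)

```text
time_s: 9.85
ee_pos: [497.3, 209.8, 112.5]
orientation: [[-0.338, 0.941, 0.0], [0.941, 0.338, 0.0], [0.0, 0.0, -1.0]]
ft_force: [-0.4, 0.1, 1.4]
gripper_width: 53.9
grip_force: 37.1
```

Emit:
move_arm(
  deltas=[
    [0,0,0.001,0],
    [0,0,0.001,0],
    [0,0,0.001,0],
  ],
)

```text
time_s: 10.15
ee_pos: [497.4, 209.8, 112.4]
orientation: [[-0.338, 0.941, 0.0], [0.941, 0.338, 0.0], [0.0, 0.0, -1.0]]
ft_force: [-3.1, -1.2, 9.6]
gripper_width: 53.9
grip_force: 38.1
```

Contact at 9.6 N. I'll ease off and release.

Emit:
move_arm(
  deltas=[
    [0,0,-0.0005,0],
    [0,0,-0.0005,0],
  ],
)

```text
time_s: 10.35
ee_pos: [497.3, 209.8, 112.4]
orientation: [[-0.338, 0.941, 0.0], [0.941, 0.338, 0.0], [0.0, 0.0, -1.0]]
ft_force: [-0.9, -0.7, 6.5]
gripper_width: 54.0
grip_force: 37.9
```

Emit:
move_arm(
  deltas=[
    [0,0,0,0],
    [0,0,0,0],
    [0,0,0,0],
    [0,0,0,0],
    [0,0,0,0],
    [0,0,0,0],
    [0,0,0,0],
    [0,0,0,0],
  ],
  fingers=1,
)

```text
time_s: 11.15
ee_pos: [497.2, 209.7, 111.8]
orientation: [[-0.338, 0.941, 0.0], [0.941, 0.338, 0.0], [-0.0, 0.0, -1.0]]
ft_force: [-0.7, -0.3, -0.8]
gripper_width: 85.2
grip_force: 0.0
```

Emit:
move_arm(
  deltas=[
    [0,0,-0.005,0],
    [0,0,-0.015,0],
    [0,0,-0.035,0],
    [0,0,-0.06,0],
    [0,0,-0.09,0],
    [0,0,-0.12,0],
    [0,0,-0.15,0],
    [0,0,-0.15,0],
  ],
)

```text
time_s: 11.95
ee_pos: [499.6, 210.7, 267.2]
orientation: [[-0.338, 0.941, 0.008], [0.941, 0.338, 0.005], [0.002, 0.009, -1.0]]
ft_force: [0.6, -0.2, -0.5]
gripper_width: 85.3
grip_force: 0.0
```

```bash
python3 go.py 497 209.4 113 19;python3 - <<'E'
from fit import *
c=viewer.camera("wrist"); P=cloud(c).reshape(-1,3); cv2.imwrite("pics/w5.png",c["pixels"])
R=P[(np.hypot(P[:,0]-497,P[:,1]-209)<29.5)&(P[:,2]>134)&(P[:,2]<142)]; print(circ(R[:,:2]),np.median(R[:,2]))
c=viewer.camera("top"); P=cloud(c).reshape(-1,3)
for n,a in(("spare",(528,2)),("lower",(499,-177))):
    q=P[(np.hypot(P[:,0]-a[0],P[:,1]-a[1])<45)&(P[:,2]>83)]; print(n,cv2.minEnclosingCircle(q[:,:2].astype(np.float32)),np.percentile(q[:,2],98))
E
```

```text
pos [499.6 210.7 267.2] yawY 19.7 tilt [ 0.008  0.005 -1.   ] j [-38.  14.  14. 106.  -4.  60.  -3.] t 11.95 F [ 0.6 -0.2 -0.5] w 85.31134011640768 g 0.0
shift m [-0.0005 -0.0043  0.1541] spin 0.7
[496.81692357 210.4479654   26.67662911] 137.47908384096155
spare ((531.6482543945312, 2.0979466438293457), 36.92466354370117) 103.42005201024487
lower ((498.8076477050781, -178.4514617919922), 37.407859802246094) 107.77850877334703
```

View pics/w5.png

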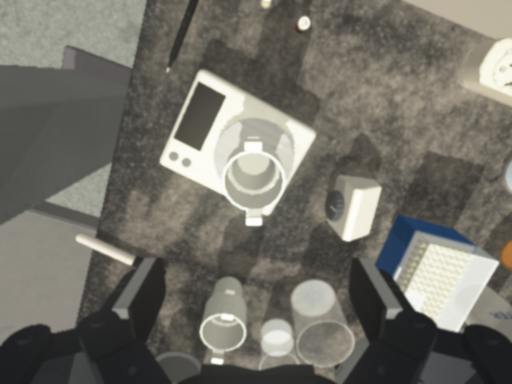

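The cup stands upright on the pan: its rim is at (254,180), centred within about 1 mm at a height of 138. The spare and lower cups have not moved and the gripper is clear, so I'm handing in.

```bash
python3 -c "
from bench import robot
print(robot.finish_job())"
```

```text
the job is handed in; nothing more can be done
None
```

I twisted the top cup free, lifted it off and set it upright in the middle of the pan (about 1 mm off centre by camera). The lower cup stayed in its holder, the spare cup was not moved, and the job was handed in at about 12 s; no verdict came back.

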